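# Screw the drain elbow into the clamped port

## Robot

A 6-joint arm with a two-finger parallel gripper is mounted at the origin on the work surface. World frame = base frame: x ahead of the robot, y to its left, z up, the work surface at z = 0. Lengths are in m, angles in rad, forces in N, time in s.
With the tool pointing down it reaches from about 0.35 to 0.775 m from the base axis. Payload 7.3 kg.
Tool frame: the origin (TCP) lies between the finger pads; the fingertips stand 17 mm ahead of it and the grasp point (between the pads) lies 2 mm behind it; z points along the fingers, y is the direction in which the jaws open and shut (so a half turn about z gives the same grasp; the last joint's range is limited). The gripper opens to 92 mm and grips with 3 to 60 N. Pads are 19 mm wide; open, the fingers measure 130 mm over their backs; the gripper's body (75 mm by 190 mm) begins 47 mm behind the grasp point.
Start: joints at [0.998, 0.342, 1.524, -0, 1.275, -0.146], TCP at [0.217, 0.478, 0.244] pointing down, gripper open.
Joint ranges: [-2.53, 2.53], [-0.77, 2.02], [0.04, 2.7], [-1, 4.14], [0.28, 2.66], [-3.11, 3.11]. Speed limits (rad/s): [2.57, 2.57, 3.14, 3.14, 3.14, 3.14].

## Interface

Orientations are given as [roll, pitch, yaw] about the fixed x, y, z axes, in that order (R = Rz(yaw) Ry(pitch) Rx(roll)).
In Python, from cell import sensors, vision, hand_in gives the robot as it stands.
- The arm moves only by the tool step_arm, never from a script. Its argument "series" is a list of rows, each a list of 5 numbers: the opening, from 0 (shut) to 1 (fully open), then the shift along the world's x, y, z each as a share of 25 mm, from -1 to 1, then the turn about the world's z as a share of 0.08 rad, from -1 to 1. A call has 1 to 12 rows; each row shifts and turns the commanded pose from where the row before left it; what a row does not reach is not made up. A row lasts 1/10 s, in which the tool goes at most 50 mm and 8.59 degrees, less where a joint would pass 70% of its speed; a pose out of reach is approached as far as the arm can. A call with a number of a shift or a turn outside -1 to 1 is refused whole. A call with a gripper value outside its range is refused whole. The fingers move at their own pace and stop on an object; "squeeze" is the grip in N (left out, the last holds). Time passes only in rows, so rows that do not move let the fingers close. It gives the time, the measured TCP pose, the force and the opening at its end, in the units of the state.
- sensors.observe(): the state, without advancing time (a new reading comes with each control period).
- vision.read_camera(name): name is "scene" or "top"; returns a dict with "pixels" (480x640x3 uint8, blue, green, red), "range_z" (480x640 float32, m along the optical axis (not along the pixel's ray), 0 where there is no reading), "camera_matrix" (3x3 intrinsics, pixels), "k1" (the pictures are not rectified: a ray, as slopes to the right and down, at radius r is drawn at 1 + k1 r^2 times it, then the intrinsics apply), "pose" (4x4, takes a point from camera to world coordinates). Camera axes: x right, y down, z forward; pixel columns grow to the right and rows downward; lengths in m; the calibration is good to about 2 mm. A picture is of the moment at which its call begins.
- hand_in(): hands the job in, once; it reports no verdict.
The state is a dict: "time": time; "qpos": joint angles; "qvel": joint speeds; "joint_efforts": joint torques, N m; "tool_pos": TCP position; "tool_rot": TCP orientation; "contact_force": force on the tool from outside, world axes, zero at the start; "torque": the same for the moment, N m; "opening": finger opening in m.
Only numpy, scipy, OpenCV 4.12 (cv2) and the standard library are available. Lean on these libraries where they do the work, as an engineer would, in place of code of your own. Each camera call takes 0.05 s, during which the arm holds its last target.

## Task

Lift the orange barbed elbow out of the parts rack and screw it clockwise into the clamped white port. Turn until it nips up on the seal hidden inside and the turning resistance rises clearly, then go an eighth of a turn (45 degrees) past that point, stop there and let go. Be gentle, do not force it or push down hard, and leave the red plug and the other things on the bench alone.

Things in the scene. Friction and masses are not known exactly. Their poses are not given: they have to be found in the camera images.
- elbow_block (a point): Loose orange elbow, about 0.1 kg, upright in one of the rack's holes. Point: centre of its grip block, 32 x 28 x 36 mm (x, y, z; axes are the elbow's, z up). A level hose barb 16 mm thick reaches 56 mm from the axis along +x, centred 8 mm below the point: grip the block across its y faces. Right under the block is a 52 mm flange, underside 22 mm below the point, resting on the rack.
- elbow_tip (a point): Centre of the flat lower tip of the elbow's spigot, 62 mm below elbow_block; same axes. The spigot is 40 mm long up to the flange and 25 mm in diameter, tapering to 18 mm over its last 6 mm. Two thread lugs stand out at its +y and -y sides to 17.5 mm from the axis, each 8 mm wide and 4 mm high, 12 to 16 mm above the tip.
- elbow: The elbow as a whole; its origin is elbow_tip.
- port_mouth (a point): Centre of the mouth of the white round port (53 mm outside, 38 mm inside), 60 mm above the table; axis vertical, axes are the port's, z up. Inside is a blue two-start right-hand thread, 28 mm clear diameter, that falls 24 mm per clockwise turn (from above); lugs have 1.5 mm of vertical play in it.
- port_start (a point): One of the two thread starts: at the port's +y side, 17 mm from the axis, 1 mm below the mouth; the other is opposite, at -y. Lugs go in just counterclockwise of the starts: with the elbow's y axis 20 degrees counterclockwise of the port's (or 200) they land when the tip is 24 mm below the mouth, and turning clockwise runs them under the thread at once.
- port_bore (a point): Point on the port's axis 30 mm below its mouth. A sprung seal waits here; its height differs from port to port and is not measured. Turning clockwise from that landing, the tip meets the seal (a slight upward push), about 20 degrees on the thread grips and it nips, 30 to 150 degrees from landing: the moment rises by 0.05 to 0.1 N m within 15 degrees, 0.1 to 0.25 after 45.
- port_seal (a point): Point on the port's axis 45 mm below its mouth. The seal's spring pushes up with 12 N at the nip and 5.4 N more 45 degrees on. Push down under 5 N while turning, or the nip is felt late. The port gives 1 to 3 degrees in its rubber-lined clamp. The elbow stays put when let go at any moment, so it may be let go and gripped again.
- port: The port with the blue bench clamp that holds it fixed: 110 x 150 mm base plate, origin at its underside's centre, directly under port_mouth; the clamp's jaws are 44 mm high.
- rack: Fixed grey parts rack 85 x 200 x 46 mm, origin at its underside's centre, two 43 mm holes at y = -50 and +50 mm: one holds the elbow, the other the red plug.
- plug_top (a point): Top of the red blanking plug's 20 mm knob in the other hole, 58 mm above its tip, 18 mm above the rack; leave it alone.
- cassette_mid (a point): Grey slotted card rack 70 x 160 x 44 mm with white cards 88 mm high; the point is its centre 20 mm up. Leave it alone.
- scanner_mid (a point): White hand scanner lying down, 180 x 50 x 30 mm; the point is in its middle, 15 mm up. Leave it alone.
- reagent_mid (a point): Closed reagent bottle, 52 mm in diameter, 110 mm high; the point is its centre. Leave it alone.
- wrench_mid (a point): Steel wrench lying flat; the point is in its middle. Leave it alone.
- washer_mid (a point): Black rubber ring, 40 mm across, 6 mm high; the point is its centre. Leave it alone.
- marker_center (a point): Black marker lying down, 120 mm long, 14 mm thick; the point is its centre. Leave it alone.
Not all that is in view belongs to the job. Leave any brown or turquoise look-alike of the elbow alone.

How it is judged:
On the way, in this order (a step that is already met when the one before it is completed fails the run):
1. the elbow is lifted clear of the rack (z of elbow_tip in the frame of rack above 0.05 m), for 0.1 s.
2. the elbow's spigot is upright in the port with its lugs down in the thread (horizontal distance between elbow_tip and port_mouth below 0.004 m and z of elbow_tip in the frame of port_mouth below -0.0195 m), for 0.1 s.
At the end, for the whole second after the job is handed in: The elbow stands upright (0.1 rad), at rest and centred (4 mm) in the port, tip over 24.5 mm below the mouth, let go, and tightened 45 degrees past the nip, about 20 either way: the seal's spring presses its lugs against the thread with 14.5 to 19.2 N (horizontal distance between elbow_tip and port_mouth below 0.004 m and z of elbow_tip in the frame of port_mouth below -0.0245 m and angle between elbow_block's own z axis and vertical below 0.1 rad and contact force between elbow and port between 14.5 and 19.2 N and linear speed of elbow below 0.01 m/s); the robot touches nothing.
It fails at once if the elbow was forced: over 40 N between it and the port (contact force between elbow and port above 40 N).
It fails at once if the red plug was moved over 30 mm (distance of plug_top from where it was at the start of the episode above 0.03 m).
It fails at once if another thing on the bench was moved over 30 mm (distance of any of cassette_mid, scanner_mid, reagent_mid, wrench_mid, washer_mid, marker_center from where it was at the start of the episode above 0.03 m).
It also fails if it takes over 72 s, if anything falls off the work surface, if the arm or the gripper's body presses on something with over 40 N, if the wrist force passes 120 N, or if a joint passes its speed limit or range.

## Working session

There is one attempt and no reset: what is moved stays moved. The work goes in short steps, Python scripts to look and compute and a tool call to move; the robot and the scene stay as the last step left them, time stands still between calls to the robot, and variables do not carry over. Pictures are saved under pics/ and viewed, and the job is handed in when it is done.

Besides the shell and the picture viewer there is one more tool, called as name([rows], argument=value, ...), one row to a line, values as JSON. step_arm: Moves the arm, as the interface text tells. Its arguments: {"type":"object","properties":{"series":{"type":"array","items":{"type":"array","items":{"type":"number","minimum":-1,"maximum":1}}},"squeeze":{"type":"number"}},"required":["series"]}

```bash
mkdir -p pics; ls; python3 - <<'E'
from cell import sensors, vision
import cv2,pickle
print(sensors.observe())
for n in ("scene","top"):
    d=vision.read_camera(n); pickle.dump(d,open(n+"0.pkl","wb"))
    cv2.imwrite(f"pics/{n}0.png",d["pixels"]); print(n,d["camera_matrix"],d["k1"],d["pose"])
E
```

```text
pics
{'time': 0.0, 'qpos': array([ 9.98011727e-01,  3.42728268e-01,  1.52503265e+00, -5.94575854e-06,
        1.27536188e+00, -1.46001036e-01]), 'qvel': array([ 0.00010911, -0.00152827,  0.00043837, -0.00019538,  0.00039655,
       -0.00092376]), 'joint_efforts': array([-2.17952487e-05, -4.31239700e+01, -2.44218493e+01,  7.19089690e-02,
        5.59267402e-02, -9.50873232e-05]), 'tool_pos': array([0.21709598, 0.47759583, 0.2430366 ]), 'tool_rot': array([-3.14007796e+00, -2.16984918e-04,  2.71481066e+00]), 'contact_force': array([0.19385792, 0.40764204, 0.3205757 ]), 'torque': array([ 0.02429089, -0.03068837, -0.01506151]), 'opening': 0.09178761490136078}
scene [[498.51260377   0.         320.50690191]
 [  0.         498.51260377 236.46572609]
 [  0.           0.           1.        ]] 0.04153435736985197 [[ 0.66097401  0.60447774 -0.44465719  1.04194646]
 [ 0.75038164 -0.52737512  0.39850078 -0.46868449]
 [ 0.00638371 -0.59706125 -0.80217025  0.9189603 ]
 [ 0.          0.          0.          1.        ]]
top [[560.76941273   0.         317.30186066]
 [  0.         560.76941273 239.51172792]
 [  0.           0.           1.        ]] -0.15029743952188038 [[-0.0018696  -0.99943792  0.03347155  0.5057634 ]
 [-0.99998845  0.00201672  0.00436207 -0.04321679]
 [-0.00442712 -0.03346301 -0.99943015  1.31307207]
 [ 0.          0.          0.          1.        ]]
```

View pics/scene0.png

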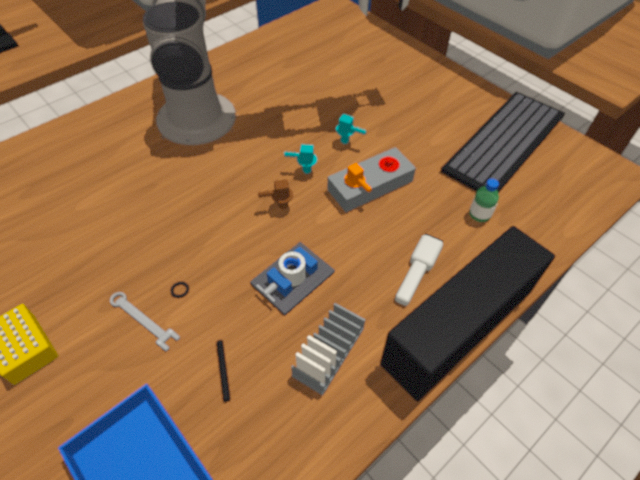

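View pics/top0.png

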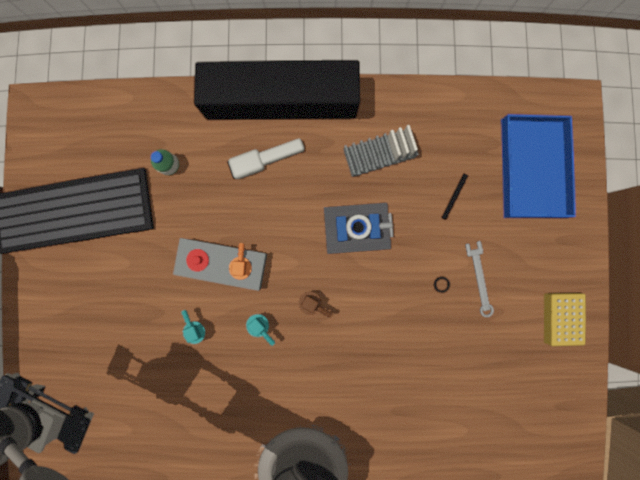

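The scene camera shows the orange elbow at about (357,176), the red plug at (389,163) and the port at (292,266). In the top view the elbow is at (240,268) with its barb pointing up, and the port is at (359,227). I'll enlarge both.

```bash
python3 - <<'E'
import cv2,pickle,numpy as np
d=pickle.load(open("top0.pkl","rb"))["pixels"]; s=pickle.load(open("scene0.pkl","rb"))["pixels"]
def c(im,x,y,w,h): return cv2.resize(im[y:y+h,x:x+w],(400,300),interpolation=cv2.INTER_CUBIC)
a=np.vstack([np.hstack([c(d,200,233,80,60),c(d,319,197,80,60)]),np.hstack([c(s,317,146,80,60),c(s,252,236,80,60)])])
cv2.imwrite("pics/crop0.png",a)
E
```

```text
(no output)
```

View pics/crop0.png

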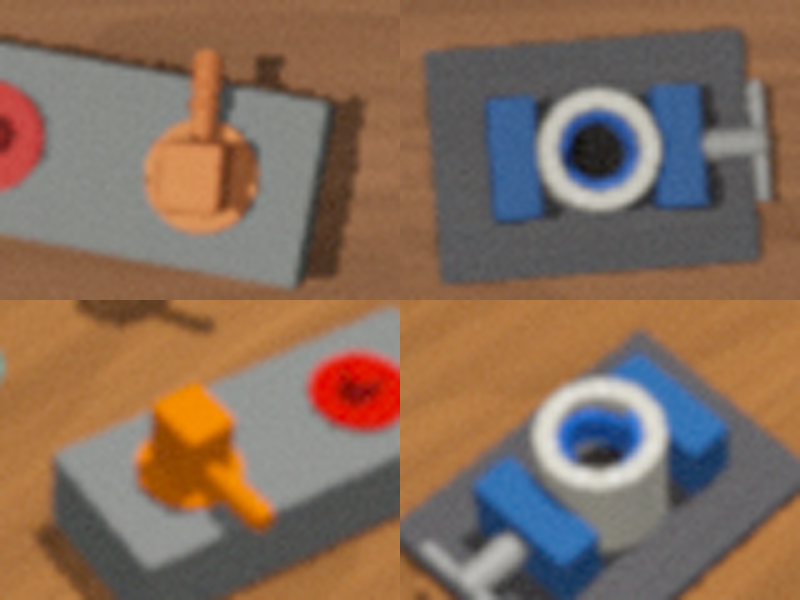

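```bash
cat > h.py <<'E'
import numpy as np,pickle,cv2
def ray(d,u,v):
    K=d["camera_matrix"];k=d["k1"]
    p=np.array([(u-K[0,2])/K[0,0],(v-K[1,2])/K[1,1]]);q=p.copy()
    for _ in range(30): q=p/(1+k*(q@q))
    return np.array([q[0],q[1],1.])
def onz(d,u,v,z):
    T=d["pose"];r=T[:3,:3]@ray(d,u,v);o=T[:3,3];return o+r*(z-o[2])/r[2]
def dep(d,u,v):
    T=d["pose"];z=d["range_z"][int(round(v)),int(round(u))];return T[:3,:3]@ray(d,u,v)*z+T[:3,3]
E
python3 - <<'E'
from h import *
t=pickle.load(open("top0.pkl","rb"));s=pickle.load(open("scene0.pkl","rb"))
np.set_printoptions(precision=4,suppress=True)
T=lambda x,y,z,x0=200,y0=233:onz(t,x/5+x0-.4,y/5+y0-.4,z)
print("blocktop",T(194,178,.086),"flange",T(201,177,.050),"barb end",T(207,54,.060))
print("depth block",dep(t,238.5,268.3))
P=lambda x,y,z:T(x,y,z,319,197)
print("port ring",P(199,150,.06),dep(t,359+10,227))
c=[P(*p,.008) for p in [(25,55),(340,30),(360,258),(42,283)]]
print("plate",c,sum(c)/4)
for a,b in((0,1),(3,2),(0,3),(1,2)):
    e=c[b]-c[a];print(np.linalg.norm(e),np.degrees(np.arctan2(e[1],e[0])))
S=lambda x,y,z,x0,y0:onz(s,x/5+x0-.4,y/5+y0-.4,z)
print("scene port",S(200,134,.06,252,236))
print("scene blocktop",S(193,112,.086,317,146), "barb end",S(263,217,.06,317,146))
# segment orange
for d,n in((t,'t'),(s,'s')):
    h=cv2.cvtColor(d["pixels"],cv2.COLOR_BGR2HSV)
    m=(h[...,0]>5)&(h[...,0]<19)&(h[...,1]>150)&(h[...,2]>150)
    P=[dep(d,u,v) for v,u in zip(*np.nonzero(m))];P=np.array([p for p in P if p[2]>.04 and p[2]<.11 and .25<p[0]<.65])
    print(n,len(P)); 
    for lo,hi in((.08,.092),(.046,.056),(.057,.072)):
        q=P[(P[:,2]>lo)&(P[:,2]<hi)]; print(lo,len(q),q.mean(0),q.min(0),q.max(0),)
        r=cv2.minAreaRect(q[:,:2].astype(np.float32)*1000);print(r)
E
```

```text
blocktop [0.4842 0.1354 0.086 ] flange [0.484  0.1375 0.05  ] barb end [0.5393 0.1334 0.06  ]
depth block [0.484  0.1355 0.0839]
port ring [ 0.5765 -0.1298  0.06  ] [ 0.5755 -0.1535  0.0615]
plate [array([ 0.624 , -0.0524,  0.008 ]), array([ 0.6355, -0.1998,  0.008 ]), array([ 0.5289, -0.2084,  0.008 ]), array([ 0.5176, -0.06  ,  0.008 ])] [ 0.5765 -0.1302  0.008 ]
0.14789412321704123 -85.51101178944477
0.14882893732561545 -85.64743226263371
0.10668767951935595 -175.8791734612822
0.10704012566316569 -175.37780285777654
scene port [ 0.5767 -0.1311  0.06  ]
scene blocktop [0.4846 0.1366 0.086 ] barb end [0.5372 0.1333 0.06  ]
t 263
0.08 133 [0.4843 0.1374 0.0844] [0.4691 0.1232 0.0801] [0.5    0.1522 0.0919]
((484.3893737792969, 138.08204650878906), (27.56804084777832, 32.15188980102539), 84.92716217041016)
0.046 37 [0.4836 0.1353 0.0495] [0.4636 0.1142 0.0461] [0.5044 0.1599 0.0544]
((483.996826171875, 137.04696655273438), (45.74501419067383, 40.73028564453125), 89.98977661132812)
0.057 80 [0.5209 0.134  0.0639] [0.4687 0.1259 0.0574] [0.5403 0.1401 0.0701]
((504.4284362792969, 133.47537231445312), (71.908447265625, 13.007009506225586), 1.6637191772460938)
s 352
0.08 137 [0.4843 0.1293 0.0858] [ 0.3915 -0.021   0.0804] [0.5033 0.1504 0.091 ]
((449.94482421875, 60.040611267089844), (196.32435607910156, 37.76620864868164), 65.08428192138672)
0.046 86 [0.4882 0.1232 0.0507] [0.4112 0.0022 0.0467] [0.5094 0.157  0.0548]
((447.970947265625, 84.46710205078125), (174.01095581054688, 46.596431732177734), 50.937767028808594)
0.057 108 [0.508  0.1194 0.0645] [ 0.3775 -0.0643  0.0576] [0.5415 0.1466 0.0707]
((442.4334716796875, 49.12535858154297), (257.84429931640625, 50.35629653930664), 50.79081344604492)
```

step_arm([
  [1,0.85,-1,0,0.37],
  [1,0.85,-1,0,0.37],
  [1,0.85,-1,0,0.37],
  [1,0.85,-1,0,0.37],
  [1,0.85,-1,0,0.37],
  [1,0.85,-1,0,0.37],
  [1,0.85,-1,0,0.37],
  [1,0.85,-1,0,0.37],
  [1,0.85,-1,0,0.37],
  [1,0.85,-1,0,0.37],
  [1,0.85,-1,0,0.37],
  [1,0.85,-1,0,0.37],
], squeeze=25)

```text
time: 1.3
tool_pos: [0.4729, 0.1767, 0.2434]
tool_rot: [-3.142, -0.001, 3.071]
contact_force: [0.7, 0.1, 0.2]
opening: 0.0916
```

step_arm([
  [1,0,0,0,0],
  [1,0,0,0,0],
])

```text
time: 1.5
tool_pos: [0.4722, 0.1775, 0.2432]
tool_rot: [3.142, -0.001, 3.068]
contact_force: [-0.3, 0.2, 1.1]
opening: 0.0918
```

step_arm([
  [1,0.25,-0.8,0,0],
  [1,0.25,-0.84,-0.5,0],
  [1,0,0,-1,0],
  [1,0,0,-1,0],
  [1,0,0,-1,0],
  [1,0,0,-1,0],
  [1,0,0,-1,0],
  [1,0,0,-0.7,0],
  [1,0,0,0,0],
])

```text
time: 2.4
tool_pos: [0.4825, 0.1378, 0.0867]
tool_rot: [-3.141, -0.005, 3.071]
contact_force: [-0.6, 0.4, 0.7]
opening: 0.0917
```

```bash
python3 - <<'E'
from cell import sensors, vision
import cv2,numpy as np
ims=[]
for n,x,y in(("scene",297,96),("top",190,208)):
    d=vision.read_camera(n)["pixels"]; ims.append(cv2.resize(d[y:y+120,x:x+100],(400,480),interpolation=cv2.INTER_CUBIC))
cv2.imwrite("pics/a1.png",np.hstack(ims)); print(sensors.observe())
E
```

```text
{'time': 2.5, 'qpos': array([ 1.24540002e-01,  4.87930987e-01,  1.78195675e+00,  2.96844207e-04,
        8.72046392e-01, -1.37580353e+00]), 'qvel': array([-0.00516339, -0.01947664, -0.01886575, -0.00083057, -0.00258126,
       -0.00318352]), 'joint_efforts': array([ 2.30055652e-02, -4.30513465e+01, -1.74079996e+01, -1.21175899e-02,
        9.12802736e-02,  8.25136463e-03]), 'tool_pos': array([0.48448122, 0.13771649, 0.08907436]), 'tool_rot': array([ 3.14143592e+00, -3.79051520e-04,  3.07094890e+00]), 'contact_force': array([ 0.36953096, -0.06812787, -0.2363929 ]), 'torque': array([ 0.04772716, -0.01292639, -0.03312888]), 'opening': 0.09200281053605834}
```

View pics/a1.png

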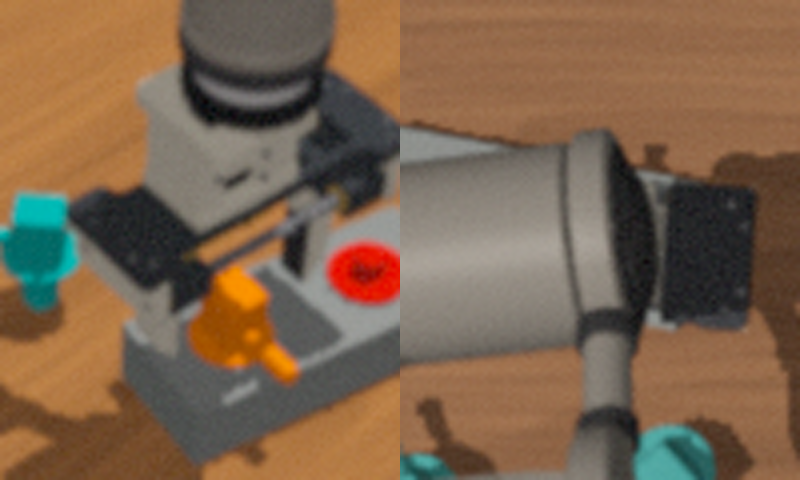

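The fingers straddle the orange block, which is at about (240,300) in the crop, and the red plug is clear of them. I'll lower and grip.

step_arm([
  [1,0,0,-0.35,0],
  [1,0,0,-0.35,0],
  [1,0,0,-0.05,0],
  [1,0,0,0,0],
  [0.2,0,0,0,0],
  [0.2,0,0,0,0],
  [0.2,0,0,0,0],
  [0.2,0,0,0,0],
  [0.2,0,0,0,0],
  [0.2,0,0,0,0],
])

```text
time: 3.5
tool_pos: [0.4848, 0.1369, 0.07]
tool_rot: [3.142, 0.0, 3.07]
contact_force: [-0.3, -0.4, -0.7]
opening: 0.0487
```

step_arm([
  [0.1,0,0,0,0],
  [0.1,0,0,0,0],
  [0.1,0,0,0,0],
  [0.1,0,0,0,0],
  [0.1,0,0,0,0],
  [0.1,0,0,0,0],
])

```text
time: 4.1
tool_pos: [0.4848, 0.137, 0.07]
tool_rot: [3.141, -0.0, 3.07]
contact_force: [0.3, 0.5, -0.9]
opening: 0.0278
```

step_arm([
  [0,0,0,0,0],
  [0,0,0,0.2,0],
  [0,0,0,0.6,0],
  [0,0,0,0.8,0],
  [0,0,0,0.8,0],
  [0,0,0,0.8,0],
  [0,0,0,0.8,0],
  [0,0,0,0.4,0],
  [0,0,0,0,0],
  [0,0,0,0,0],
])

```text
time: 5.1
tool_pos: [0.4844, 0.1368, 0.1794]
tool_rot: [-3.141, -0.001, 3.07]
contact_force: [-0.5, 0.1, -1.0]
opening: 0.0281
```

step_arm([
  [0,0.15,-0.4,0,0.2],
  [0,0.3,-0.85,0,0.5],
  [0,0.3,-0.9,0,0.55],
  [0,0.3,-0.9,0,0.55],
  [0,0.3,-0.9,0,0.55],
  [0,0.3,-0.9,0,0.55],
  [0,0.3,-0.9,0,0.55],
  [0,0.3,-0.9,0,0.55],
  [0,0.3,-0.9,0,0.55],
  [0,0.3,-0.9,0,0.55],
  [0,0.3,-0.9,0,0.55],
  [0,0.3,-0.85,0,0.5],
])

```text
time: 6.3
tool_pos: [0.5706, -0.119, 0.1783]
tool_rot: [3.14, -0.002, -2.72]
contact_force: [0.2, -0.4, -1.0]
opening: 0.0282
```

step_arm([
  [0,0.2,-0.2,0,0.3],
  [0,0,0,0,0],
  [0,0,0,0,0],
  [0,0,0,0,0],
])

```text
time: 6.7
tool_pos: [0.5757, -0.1219, 0.1797]
tool_rot: [3.141, -0.001, -2.697]
contact_force: [0.4, -0.1, -1.4]
opening: 0.028
```

```bash
python3 - <<'E'
from cell import sensors, vision
import cv2,numpy as np,pickle
ims=[]
for n,x,y in(("scene",232,156),("top",309,167)):
    D=vision.read_camera(n);pickle.dump(D,open(n+"2.pkl","wb"));d=D["pixels"]; ims.append(cv2.resize(d[y:y+150,x:x+100],(400,600),interpolation=cv2.INTER_CUBIC))
cv2.imwrite("pics/a2.png",np.hstack(ims)); print(sensors.observe())
E
```

```text
{'time': 6.8, 'qpos': array([-3.39256084e-01,  5.11999013e-01,  1.43600175e+00,  1.80756646e-04,
        1.19382828e+00, -2.35526900e+00]), 'qvel': array([-0.00298564, -0.00158325, -0.00432368, -0.00110357, -0.00013288,
       -0.0031746 ]), 'joint_efforts': array([-8.85580690e-02, -5.10744131e+01, -2.37257481e+01, -7.76490290e-02,
        3.23127012e-02,  9.55763709e-03]), 'tool_pos': array([ 0.57588458, -0.12215825,  0.18006109]), 'tool_rot': array([ 3.14130671e+00, -4.85962623e-05, -2.69644261e+00]), 'contact_force': array([ 0.68519135, -1.20007463, -1.75660095]), 'torque': array([0.07348971, 0.05121416, 0.0302381 ]), 'opening': 0.02788562580121579}
```

View pics/a2.png

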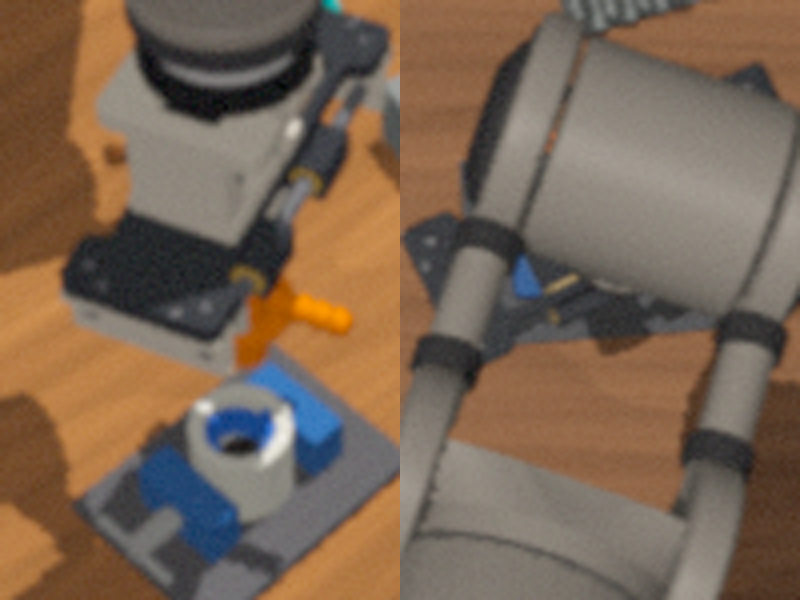

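```bash
cat >> h.py <<'E'
def proj(d,p):
    T=d["pose"];c=T[:3,:3].T@(np.array(p)-T[:3,3]);q=c[:2]/c[2];q=q*(1+d["k1"]*(q@q));K=d["camera_matrix"]
    return np.array([K[0,0]*q[0]+K[0,2],K[1,1]*q[1]+K[1,2]])
E
python3 - <<'E'
from h import *
d=pickle.load(open("scene2.pkl","rb"))
a=np.radians(25.5);R=np.array([[np.cos(a),-np.sin(a),0],[np.sin(a),np.cos(a),0],[0,0,1]]);c=np.array([.5759,-.1222,.178])
x0,y0,w,h,s=262,206,70,60,10
im=cv2.resize(d["pixels"][y0:y0+h,x0:x0+w],None,fx=s,fy=s,interpolation=cv2.INTER_CUBIC)
def L(P,col,off=np.zeros(3)):
    q=np.array([(proj(d,off+p)-[x0,y0]+.5)*s for p in P]).astype(int);cv2.polylines(im,[q.reshape(-1,1,2)],False,col,1)
th=np.linspace(0,2*np.pi,40)
circ=lambda r,z:[R@np.array([r*np.cos(t),r*np.sin(t),z]) for t in th]
for r,z in((.026,-.022),(.026,-.018),(.009,-.062),(.0125,-.056)): L(circ(r,z),(255,0,255),c)
L([R@np.array([.056,.008*np.cos(t),-.008+.008*np.sin(t)]) for t in th],(255,0,255),c)
L([R@np.array(p) for p in [(.016,-.014,-.018),(.016,-.014,.018),(.016,.014,.018),(.016,.014,-.018)]],(255,0,255),c)
m=np.array([.5766,-.1303,.06])
for r in(.0265,.019,.014):L([np.array([r*np.cos(t),r*np.sin(t),0]) for t in th],(0,255,0),m)
cv2.imwrite("pics/a3.png",im)
E
```

```text
(no output)
```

View pics/a3.png

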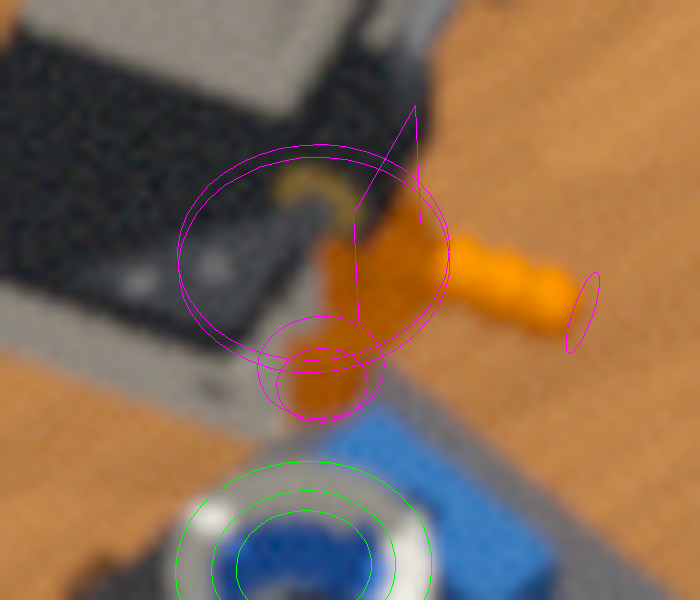

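The overlay agrees with the elbow to about 1 px. I'll refine the elbow's offset in the grip from depth.

```bash
python3 - <<'E'
from h import *
np.set_printoptions(precision=4,suppress=True)
d=pickle.load(open("scene2.pkl","rb"))
h=cv2.cvtColor(d["pixels"],cv2.COLOR_BGR2HSV)
a=np.radians(25.5);R=np.array([[np.cos(a),-np.sin(a),0],[np.sin(a),np.cos(a),0],[0,0,1]]);c=np.array([.5759,-.1222,.178])
m=(h[...,0]>5)&(h[...,0]<19)&(h[...,1]>200)
P=[]
for v in range(215,255):
  for u in range(285,325):
    if m[v,u]:
      p=R.T@(dep(d,u,v)-c)
      if abs(p[2])<.08: P.append((u,v,*p))
P=np.array(P)
b=P[(P[:,2]>.03)&(P[:,2]<.07)]
print(len(P),len(b)); print("barb max x",np.sort(b[:,2])[-8:], "y range",np.percentile(b[:,3],[2,10,50,90,98]),"z top",np.percentile(b[:,4],[5,50,90,98]))
t=P[P[:,4]<-.03]; print(len(t));print(t)
# port fit from depth at rim
d0=pickle.load(open("scene0.pkl","rb"))
for d0,uv in((d0,(292,263)),(pickle.load(open("top0.pkl","rb")),(359,227))):
    hh=cv2.cvtColor(d0["pixels"],cv2.COLOR_BGR2HSV);Q=[]
    for v in range(uv[1]-25,uv[1]+25):
      for u in range(uv[0]-25,uv[0]+25):
        if hh[v,u,1]<60 and hh[v,u,2]>130:
          p=dep(d0,u,v)
          if .054<p[2]<.066:Q.append(p)
    Q=np.array(Q); print(len(Q),Q.mean(0),cv2.minEnclosingCircle(Q[:,:2].astype(np.float32)))
E
```

```text
256 96
barb max x [0.0539 0.0539 0.054  0.0546 0.0547 0.0549 0.055  0.0551] y range [-0.0125 -0.0079 -0.0052  0.0011  0.0036] z top [-0.0083 -0.0027 -0.0001  0.0082]
22
[[297.     242.       0.0111  -0.0069  -0.0405]
 [298.     242.       0.0111  -0.0027  -0.0457]
 [292.     243.       0.0034  -0.0132  -0.0401]
 [293.     243.       0.0046  -0.0113  -0.0417]
 [294.     243.       0.0062  -0.0102  -0.0423]
 [295.     243.       0.0077  -0.009   -0.043 ]
 [296.     243.       0.0092  -0.0077  -0.0438]
 [297.     243.       0.0102  -0.0054  -0.0461]
 [292.     244.       0.0028  -0.0124  -0.0446]
 [293.     244.       0.0049  -0.0122  -0.0437]
 [294.     244.       0.0064  -0.0108  -0.0447]
 [295.     244.       0.0087  -0.0111  -0.0431]
 [296.     244.       0.0093  -0.0082  -0.0464]
 [297.     244.       0.0108  -0.0067  -0.0475]
 [292.     245.       0.0025  -0.0121  -0.0484]
 [293.     245.       0.0047  -0.0121  -0.0473]
 [294.     245.       0.0066  -0.0115  -0.047 ]
 [295.     245.       0.0073  -0.0086  -0.0503]
 [296.     245.       0.0102  -0.01    -0.0469]
 [292.     246.       0.0034  -0.0141  -0.0488]
 [293.     246.       0.0044  -0.0118  -0.0513]
 [294.     246.       0.0065  -0.0117  -0.0502]]
289 [ 0.5781 -0.1323  0.0598] ((0.5764519572257996, -0.1324244737625122), 0.028205877169966698)
225 [ 0.5765 -0.1305  0.059 ] ((0.5767444372177124, -0.13052867352962494), 0.026861319318413734)
```

step_arm([
  [0,0.03,-0.34,0,-0.24],
  [0,0,0,-0.5,0],
  [0,0,0,-0.6,0],
  [0,0,0,-0.6,0],
  [0,0,0,-0.3,0],
  [0,0,0,0,0],
  [0,0,0,0,0],
])

```text
time: 7.5
tool_pos: [0.577, -0.1317, 0.1301]
tool_rot: [-3.142, 0.0, -2.717]
contact_force: [0.7, -0.2, -0.7]
opening: 0.0276
```

```bash
python3 - <<'E'
from cell import sensors
o=sensors.observe();print(o["tool_pos"],o["tool_rot"],o["contact_force"],o["torque"])
from cell import vision
import cv2
d=vision.read_camera("scene")["pixels"];cv2.imwrite("pics/a4.png",cv2.resize(d[206:296,242:342],(800,600)[:2] if 0 else (660,594),interpolation=cv2.INTER_CUBIC))
E
```

```text
[ 0.57698123 -0.1316648   0.13010772] [-3.14154313e+00  1.65913676e-04 -2.71650768e+00] [ 0.65709454 -0.16862091 -0.72515306] [ 0.0578452   0.01069877 -0.04060793]
```

View pics/a4.png

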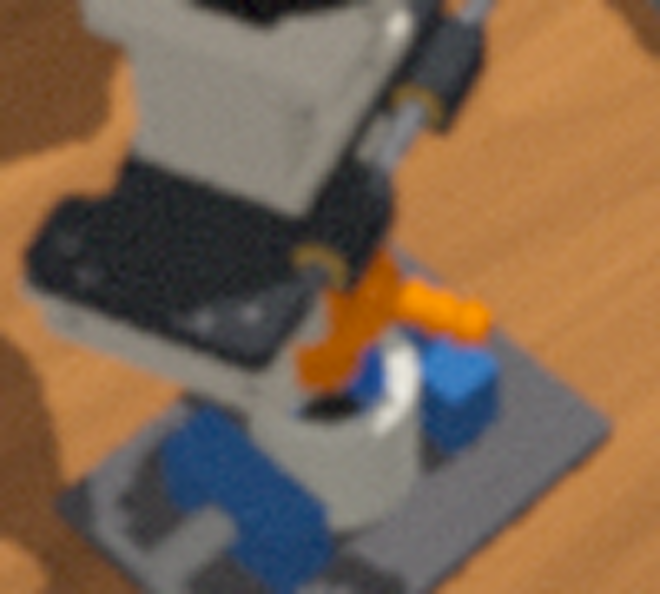

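```bash
python3 - <<'E'
from h import *
from cell import vision,sensors
d=vision.read_camera("scene");pickle.dump(d,open("scene3.pkl","wb"));o=sensors.observe()["tool_pos"];print(o)
a=np.radians(24.35);R=np.array([[np.cos(a),-np.sin(a),0],[np.sin(a),np.cos(a),0],[0,0,1]]);c=np.array(o)-[0,0,.002]
x0,y0,w,h,s=268,242,60,50,12
im=cv2.resize(d["pixels"][y0:y0+h,x0:x0+w],None,fx=s,fy=s,interpolation=cv2.INTER_CUBIC)
def L(P,col,off=np.zeros(3)):
    q=np.array([(proj(d,off+p)-[x0,y0]+.5)*s for p in P]).astype(int);cv2.polylines(im,[q.reshape(-1,1,2)],False,col,1)
th=np.linspace(0,2*np.pi,40)
circ=lambda r,z:[R@np.array([r*np.cos(t),r*np.sin(t),z]) for t in th]
for r,z in((.026,-.022),(.009,-.062),(.0125,-.056)): L(circ(r,z),(255,0,255),c)
L([R@np.array([.056,.008*np.cos(t),-.008+.008*np.sin(t)]) for t in th],(255,0,255),c)
m=np.array([.5766,-.1307,.06])
for r in(.0265,.019):L([np.array([r*np.cos(t),r*np.sin(t),0]) for t in th],(0,255,0),m)
cv2.imwrite("pics/a5.png",im)
E
```

```text
[ 0.57725593 -0.1317453   0.13068151]
```

View pics/a5.png

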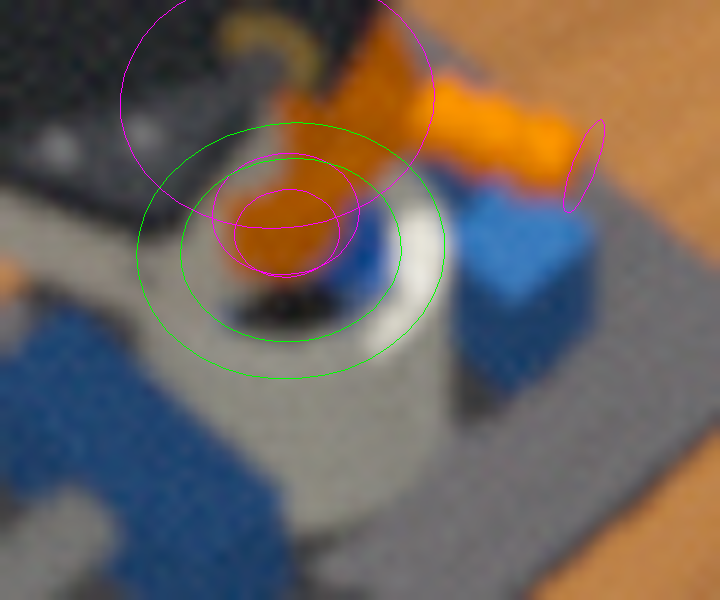

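step_arm([
  [0,0,0.04,0,0],
  [0,0,0,-0.2,0],
  [0,0,0,-0.2,0],
  [0,0,0,0,0],
])

```text
time: 8.0
tool_pos: [0.5763, -0.1303, 0.119]
tool_rot: [3.14, -0.001, -2.716]
contact_force: [-1.4, -0.8, -1.6]
opening: 0.0279
```

step_arm([
  [0,0,0,-0.15,0],
  [0,0,0,-0.15,0],
  [0,0,0,0,0],
])

```text
time: 8.3
tool_pos: [0.5764, -0.1305, 0.1118]
tool_rot: [3.141, -0.001, -2.716]
contact_force: [0.2, 0.4, -1.6]
opening: 0.0278
```

step_arm([
  [0,0,0,-0.12,0],
  [0,0,0,-0.12,0],
  [0,0,0,0,0],
])

```text
time: 8.6
tool_pos: [0.5767, -0.1305, 0.106]
tool_rot: [3.141, -0.0, -2.716]
contact_force: [-0.0, 0.3, 0.3]
opening: 0.0279
```

step_arm([
  [0,0,0,-0.08,0],
  [0,0,0,0,0],
])

```text
time: 8.8
tool_pos: [0.5769, -0.1305, 0.1044]
tool_rot: [3.141, 0.0, -2.716]
contact_force: [0.0, 0.0, -1.8]
opening: 0.0282
```

step_arm([
  [0,0,0,-0.06,0],
  [0,0,0,0,0],
])

```text
time: 9.0
tool_pos: [0.5769, -0.1306, 0.103]
tool_rot: [-3.142, 0.0, -2.716]
contact_force: [0.4, 0.9, -0.8]
opening: 0.0278
```

step_arm([
  [0,0,0,-0.06,0],
  [0,0,0,0,0],
])

```text
time: 9.2
tool_pos: [0.5766, -0.1306, 0.1012]
tool_rot: [3.141, -0.0, -2.716]
contact_force: [-0.2, 0.1, -1.2]
opening: 0.028
```

step_arm([
  [0,0,0,-0.04,0],
  [0,0,0,0,0],
])

```text
time: 9.4
tool_pos: [0.5768, -0.1306, 0.1006]
tool_rot: [3.142, -0.0, -2.716]
contact_force: [-1.4, 0.8, 0.5]
opening: 0.028
```

```bash
cat > obs.py <<'E'
from cell import sensors
import numpy as np
np.set_printoptions(precision=4,suppress=True)
o=sensors.observe();print(round(o["time"],2),o["tool_pos"],np.degrees(o["tool_rot"]),"F",o["contact_force"],"M",o["torque"],"q6",o["qpos"][5],"e6",o["joint_efforts"][5])
E
python3 obs.py
```

```text
9.4 [ 0.5768 -0.1306  0.1006] [ 179.9971   -0.0043 -155.6368] F [-1.4225  0.7527  0.4786] M [ 0.1421  0.16   -0.023 ] q6 -2.348234644802802 e6 0.0042782600212376565
```

```bash
cat > avg.py <<'E'
from cell import sensors,vision
import numpy as np,sys,os,json
np.set_printoptions(precision=3,suppress=True)
n=int(sys.argv[1]) if len(sys.argv)>1 else 6
A=[]
for i in range(n):
    vision.read_camera("top") if i else None
    o=sensors.observe();A.append(np.r_[o["tool_pos"]*1000,np.degrees(o["tool_rot"][2]),o["contact_force"],o["torque"],o["joint_efforts"][5]])
A=np.array(A);m=A.mean(0)
print("t",round(o["time"],2),"pos",m[:3],"yaw %.2f"%m[3],"F",m[4:7],"M",m[7:10],"e6 %.4f"%m[10],"| sd Fz %.2f Mz %.3f e6 %.4f"%(A[:,6].std(),A[:,9].std(),A[:,10].std()))
E
python3 avg.py 6
```

```text
t 9.65 pos [ 576.772 -130.601  100.568] yaw -155.64 F [-1.088  0.356  0.698] M [ 0.146  0.143 -0.007] e6 0.0048 | sd Fz 0.42 Mz 0.030 e6 0.0005
```

step_arm([
  [0,0,0,-0.04,0],
  [0,0,0,0,0],
])

```text
time: 9.85
tool_pos: [0.5769, -0.1306, 0.1004]
tool_rot: [-3.141, 0.0, -2.716]
contact_force: [-3.1, 1.0, 6.7]
opening: 0.0279
```

```bash
python3 avg.py 5
```

```text
t 10.05 pos [ 576.863 -130.604  100.375] yaw -155.63 F [-2.559  0.358  7.078] M [0.303 0.615 0.021] e6 0.0095 | sd Fz 0.46 Mz 0.019 e6 0.0000
```

step_arm([
  [0,0,0,0.04,0],
  [0,0,0,-0.012,-0.8],
  [0,0,0,0,0],
])

```text
time: 10.35
tool_pos: [0.577, -0.1305, 0.1002]
tool_rot: [-3.142, 0.0, -2.781]
contact_force: [0.1, 0.9, 1.9]
opening: 0.028
```

```bash
python3 avg.py 5
```

```text
t 10.55 pos [ 577.001 -130.549  100.244] yaw -159.25 F [-0.175  0.741  1.739] M [ 0.214 -0.008  0.019] e6 0.1910 | sd Fz 0.46 Mz 0.031 e6 0.2339
```

step_arm([
  [0,0,0,-0.012,-1],
  [0,0,0,0,0],
])

```text
time: 10.75
tool_pos: [0.5771, -0.1305, 0.1]
tool_rot: [-3.141, 0.001, -2.86]
contact_force: [1.0, 2.0, 1.8]
opening: 0.0279
```

```bash
python3 avg.py 5
```

```text
t 10.95 pos [ 577.083 -130.509   99.993] yaw -163.80 F [0.893 1.734 1.906] M [ 0.314 -0.232  0.038] e6 0.2519 | sd Fz 0.48 Mz 0.021 e6 0.2909
```

step_arm([
  [0,0,0,-0.012,-1],
  [0,0,0,0,0],
])

```text
time: 11.15
tool_pos: [0.5769, -0.1305, 0.0997]
tool_rot: [3.142, 0.0, -2.94]
contact_force: [0.3, 1.0, 1.8]
opening: 0.0281
```

```bash
python3 avg.py 5
```

```text
t 11.35 pos [ 576.9   -130.54    99.648] yaw -168.37 F [0.962 1.279 1.54 ] M [ 0.339 -0.226 -0.005] e6 0.2399 | sd Fz 0.65 Mz 0.034 e6 0.2925
```

step_arm([
  [0,0,0,0.01,-1],
  [0,0,0,0,0],
])

```text
time: 11.55
tool_pos: [0.5764, -0.1306, 0.0995]
tool_rot: [3.141, -0.001, -3.02]
contact_force: [0.7, 0.7, -0.1]
opening: 0.0278
```

```bash
python3 avg.py 6
```

```text
t 11.8 pos [ 576.429 -130.628   99.502] yaw -172.96 F [ 0.115  0.268 -0.501] M [ 0.119  0.008 -0.002] e6 0.1844 | sd Fz 0.47 Mz 0.033 e6 0.2805
```

step_arm([
  [0,0,0,-0.012,-1],
  [0,0,0,0,0],
])

```text
time: 12.0
tool_pos: [0.5767, -0.1306, 0.0994]
tool_rot: [3.141, -0.0, -3.1]
contact_force: [-0.2, 0.8, -0.5]
opening: 0.0281
```

```bash
python3 avg.py 6
```

```text
t 12.25 pos [ 576.701 -130.582   99.427] yaw -177.55 F [ 0.258  0.346 -1.093] M [ 0.098  0.013 -0.005] e6 0.1885 | sd Fz 0.28 Mz 0.012 e6 0.2830
```

step_arm([
  [0,0,0,-0.012,-1],
  [0,0,0,0,0],
])

```text
time: 12.45
tool_pos: [0.5768, -0.1305, 0.0993]
tool_rot: [3.141, 0.0, 3.103]
contact_force: [0.3, 0.3, -1.1]
opening: 0.028
```

```bash
python3 avg.py 6
```

```text
t 12.7 pos [ 576.803 -130.56    99.243] yaw 177.87 F [-0.206  0.36  -0.411] M [ 0.089  0.012 -0.005] e6 0.1901 | sd Fz 0.69 Mz 0.025 e6 0.2827
```

step_arm([
  [0,0,0,-0.012,-1],
  [0,0,0,0,0],
])

```text
time: 12.9
tool_pos: [0.5768, -0.1305, 0.0989]
tool_rot: [3.141, -0.0, 3.023]
contact_force: [-0.3, -0.4, -0.9]
opening: 0.0275
```

```bash
python3 avg.py 6
```

```text
t 13.15 pos [ 576.789 -130.561   98.939] yaw 173.28 F [-0.157  0.255 -0.916] M [ 0.127 -0.016 -0.004] e6 0.1911 | sd Fz 0.17 Mz 0.045 e6 0.2828
```

step_arm([
  [0,0,0,-0.012,-1],
  [0,0,0,0,0],
])

```text
time: 13.35
tool_pos: [0.5768, -0.1306, 0.0986]
tool_rot: [3.142, -0.0, 2.943]
contact_force: [-0.2, 0.3, 0.3]
opening: 0.0278
```

```bash
python3 avg.py 6
```

```text
t 13.6 pos [ 576.792 -130.584   98.639] yaw 168.70 F [ 0.199  0.358 -0.351] M [0.066 0.031 0.008] e6 0.1899 | sd Fz 0.51 Mz 0.019 e6 0.2830
```

step_arm([
  [0,0,0,-0.012,-1],
  [0,0,0,0,0],
])

```text
time: 13.8
tool_pos: [0.5768, -0.1306, 0.0983]
tool_rot: [3.142, -0.0, 2.863]
contact_force: [-0.5, -0.4, -0.8]
opening: 0.0278
```

```bash
python3 avg.py 6
```

```text
t 14.05 pos [ 576.805 -130.611   98.332] yaw 164.12 F [ 0.093 -0.006 -0.873] M [ 0.021  0.002 -0.005] e6 0.1897 | sd Fz 0.29 Mz 0.023 e6 0.2829
```

step_arm([
  [0,0,0,-0.012,-1],
  [0,0,0,0,0],
])

```text
time: 14.25
tool_pos: [0.5768, -0.1306, 0.098]
tool_rot: [3.142, -0.0, 2.783]
contact_force: [1.2, 1.3, -1.2]
opening: 0.0276
```

```bash
python3 avg.py 6
```

```text
t 14.5 pos [ 576.82  -130.594   98.043] yaw 159.53 F [ 0.06   0.354 -1.353] M [0.006 0.03  0.004] e6 0.1907 | sd Fz 0.28 Mz 0.031 e6 0.2830
```

step_arm([
  [0,0,0,-0.012,-1],
  [0,0,0,0,0],
])

```text
time: 14.7
tool_pos: [0.5768, -0.1305, 0.0977]
tool_rot: [3.142, -0.0, 2.703]
contact_force: [-0.7, 0.3, -1.0]
opening: 0.0278
```

```bash
python3 avg.py 6
```

```text
t 14.95 pos [ 576.813 -130.568   97.75 ] yaw 154.95 F [ 0.039  0.086 -1.17 ] M [-0.012  0.007  0.007] e6 0.1904 | sd Fz 0.37 Mz 0.032 e6 0.2830
```

step_arm([
  [0,0,0,-0.012,-1],
  [0,0,0,0,0],
])

```text
time: 15.15
tool_pos: [0.5768, -0.1306, 0.0974]
tool_rot: [3.142, -0.0, 2.623]
contact_force: [-0.9, 0.3, -1.5]
opening: 0.0278
```

```bash
python3 avg.py 6
```

```text
t 15.4 pos [ 576.816 -130.572   97.444] yaw 150.37 F [ 0.202  0.076 -0.678] M [0.003 0.004 0.011] e6 0.1905 | sd Fz 0.44 Mz 0.019 e6 0.2830
```

step_arm([
  [0,0,0,-0.012,-1],
  [0,0,0,0,0],
])

```text
time: 15.6
tool_pos: [0.5768, -0.1306, 0.0971]
tool_rot: [3.142, -0.0, 2.543]
contact_force: [-0.7, -1.2, -1.5]
opening: 0.0278
```

```bash
python3 avg.py 6
```

```text
t 15.85 pos [ 576.817 -130.583   97.144] yaw 145.78 F [-0.048 -0.804 -1.233] M [-0.024 -0.013  0.017] e6 0.1907 | sd Fz 0.38 Mz 0.018 e6 0.2830
```

step_arm([
  [0,0,0,-0.012,-1],
  [0,0,0,0,0],
])

```text
time: 16.05
tool_pos: [0.5768, -0.1305, 0.0968]
tool_rot: [3.142, -0.0, 2.463]
contact_force: [-0.6, 0.2, -0.7]
opening: 0.0279
```

```bash
python3 avg.py 6
```

```text
t 16.3 pos [ 576.812 -130.564   96.837] yaw 141.20 F [-0.153 -0.152 -0.774] M [-0.035 -0.016 -0.003] e6 0.1907 | sd Fz 0.34 Mz 0.046 e6 0.2830
```

step_arm([
  [0,0,0,-0.012,-1],
  [0,0,0,0,0],
])

```text
time: 16.5
tool_pos: [0.5768, -0.1306, 0.0965]
tool_rot: [3.141, -0.0, 2.383]
contact_force: [0.3, -0.5, 0.2]
opening: 0.0279
```

```bash
python3 avg.py 6
```

```text
t 16.75 pos [ 576.815 -130.569   96.545] yaw 136.62 F [ 0.24   0.187 -0.666] M [-0.039  0.008  0.016] e6 0.1907 | sd Fz 0.42 Mz 0.033 e6 0.2831
```

step_arm([
  [0,0,0,-0.012,-1],
  [0,0,0,0,0],
])

```text
time: 16.95
tool_pos: [0.5768, -0.1306, 0.0962]
tool_rot: [3.142, -0.0, 2.303]
contact_force: [-0.9, 0.3, -0.7]
opening: 0.0278
```

```bash
python3 avg.py 6
```

```text
t 17.2 pos [ 576.819 -130.571   96.257] yaw 132.03 F [-0.291 -0.004 -0.853] M [-0.028  0.003 -0.011] e6 0.1907 | sd Fz 0.39 Mz 0.012 e6 0.2831
```

step_arm([
  [0,0,0,-0.012,-1],
  [0,0,0,0,0],
])

```text
time: 17.4
tool_pos: [0.5768, -0.1306, 0.0959]
tool_rot: [3.142, -0.0, 2.223]
contact_force: [-0.7, -0.3, -0.8]
opening: 0.028
```

```bash
python3 avg.py 6
```

```text
t 17.65 pos [ 576.814 -130.568   95.947] yaw 127.45 F [-0.115 -0.188 -0.875] M [-0.043  0.016 -0.001] e6 0.1907 | sd Fz 0.36 Mz 0.023 e6 0.2830
```

step_arm([
  [0,0,0,-0.012,-1],
  [0,0,0,0,0],
])

```text
time: 17.85
tool_pos: [0.5769, -0.1306, 0.0959]
tool_rot: [3.141, 0.0, 2.143]
contact_force: [-0.6, 0.2, -0.0]
opening: 0.0278
```

```bash
python3 avg.py 6
```

```text
t 18.1 pos [ 576.948 -130.62    95.872] yaw 122.86 F [-0.036 -0.323  1.369] M [ 0.001  0.072 -0.005] e6 0.1828 | sd Fz 0.76 Mz 0.016 e6 0.2803
```

step_arm([
  [0,0,0,-0.012,-1],
  [0,0,0,0,0],
])

```text
time: 18.3
tool_pos: [0.5769, -0.1304, 0.0959]
tool_rot: [3.141, 0.0, 2.062]
contact_force: [-1.6, 1.1, 4.8]
opening: 0.0277
```

```bash
python3 avg.py 6
```

```text
t 18.55 pos [ 576.935 -130.467   95.849] yaw 118.27 F [-1.249  1.043  5.648] M [0.153 0.335 0.016] e6 0.1712 | sd Fz 0.67 Mz 0.023 e6 0.2587
```

Seal contact shows at about 80° of turn: Fz rises and z stops falling. I'll stop descending, ease the downward push and turn in finer steps.

step_arm([
  [0,0,0,0.024,-0.5],
  [0,0,0,0,0],
])

```text
time: 18.75
tool_pos: [0.5767, -0.1302, 0.0958]
tool_rot: [3.142, -0.001, 2.024]
contact_force: [0.1, 2.7, 2.1]
opening: 0.0283
```

```bash
python3 avg.py 8
```

```text
t 19.1 pos [ 576.723 -130.21    95.85 ] yaw 115.97 F [-0.324  3.076  1.993] M [0.523 0.144 0.045] e6 0.1124 | sd Fz 0.31 Mz 0.023 e6 0.1296
```

step_arm([
  [0,0,0,0,-0.5],
  [0,0,0,0,0],
])

```text
time: 19.3
tool_pos: [0.5766, -0.1301, 0.0958]
tool_rot: [-3.141, -0.001, 1.983]
contact_force: [-1.3, 5.0, 1.6]
opening: 0.0279
```

```bash
python3 avg.py 8
```

```text
t 19.65 pos [ 576.639 -130.137   95.845] yaw 113.66 F [-0.781  5.088  2.596] M [0.951 0.251 0.089] e6 0.1615 | sd Fz 0.55 Mz 0.031 e6 0.1330
```

step_arm([
  [0,0,0,0,-0.5],
  [0,0,0,0,0],
])

```text
time: 19.85
tool_pos: [0.5766, -0.1301, 0.0958]
tool_rot: [-3.141, -0.001, 1.943]
contact_force: [-1.3, 5.0, 2.5]
opening: 0.0278
```

```bash
python3 avg.py 8
```

```text
t 20.2 pos [ 576.573 -130.078   95.792] yaw 111.38 F [-1.14   5.17   2.259] M [1.01  0.27  0.148] e6 0.2047 | sd Fz 0.37 Mz 0.023 e6 0.1139
```

The moment is rising (0.016, 0.045, 0.089, 0.148 N·m), but there is a 5 N side load too. I'll let go and regrip to clear it.

step_arm([
  [0.4,0,0,0,0],
  [0.4,0,0,0,0],
  [0.4,0,0,0,0],
  [0.4,0,0,0,0],
])

```text
time: 20.6
tool_pos: [0.5769, -0.131, 0.0959]
tool_rot: [3.141, 0.0, 1.943]
contact_force: [0.3, 0.6, 0.2]
opening: 0.0366
```

```bash
python3 avg.py 8; python3 - <<'E'
from cell import vision
import cv2
d=vision.read_camera("scene")["pixels"];cv2.imwrite("pics/a6.png",cv2.resize(d[196:296,232:342],(770,560)[:2] if 0 else (660,600),interpolation=cv2.INTER_CUBIC))
E
```

```text
t 20.95 pos [ 576.836 -130.76    95.93 ] yaw 111.31 F [ 0.088  0.012 -0.099] M [-0.055  0.02   0.001] e6 -0.0015 | sd Fz 0.41 Mz 0.021 e6 0.0009
```

step_arm([
  [0,0,0,0,0],
  [0,0,0,0,0],
  [0,0,0,0,0],
  [0,0,0,0,0],
  [0,0,0,0,0],
])

```text
time: 21.5
tool_pos: [0.5768, -0.1305, 0.0959]
tool_rot: [3.141, 0.0, 1.943]
contact_force: [0.3, -0.1, -0.3]
opening: 0.0277
```

```bash
python3 avg.py 8
```

```text
t 21.85 pos [ 576.849 -130.547   95.936] yaw 111.32 F [ 0.41   0.645 -0.177] M [-0.033 -0.013  0.088] e6 0.0775 | sd Fz 0.60 Mz 0.026 e6 0.0004
```

View pics/a6.png

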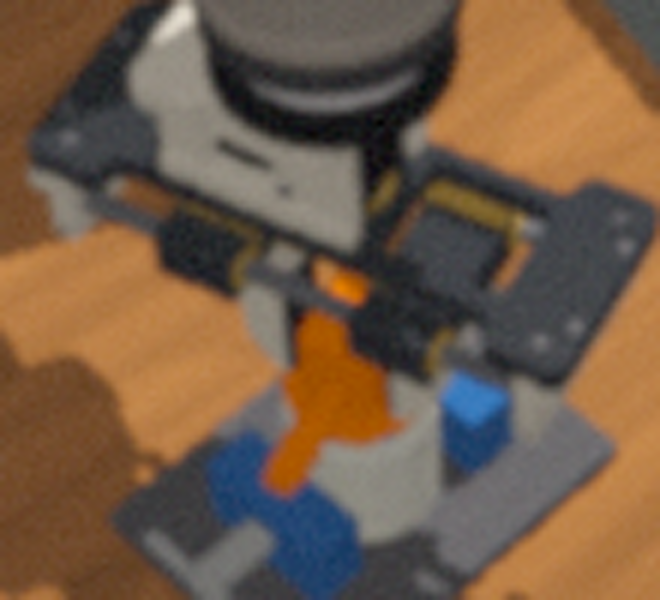

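Released, the side load went to zero. After regripping the moment is still about 0.09, so the nip is real. Moment onset gives a nip at yaw ≈116°, and thread geometry (height and play) gives ≈112.5°. I take ≈115° and aim for ≈69°, which allows for the clamp's give. I'll follow the thread pitch and watch the forces.

step_arm([
  [0,0,0,-0.006,-0.5],
  [0,0,0,-0.006,-0.5],
  [0,0,0,0,0],
])

```text
time: 22.15
tool_pos: [0.5768, -0.1305, 0.0957]
tool_rot: [-3.142, -0.0, 1.863]
contact_force: [0.2, -0.5, 1.0]
opening: 0.0281
```

```bash
python3 avg.py 6
```

```text
t 22.4 pos [ 576.768 -130.519   95.75 ] yaw 106.77 F [-0.449  0.32   1.696] M [0.087 0.142 0.174] e6 0.2670 | sd Fz 0.57 Mz 0.028 e6 0.1567
```

step_arm([
  [0,0,0,-0.006,-0.5],
  [0,0,0,-0.006,-0.5],
  [0,0,0,0,0],
])

```text
time: 22.7
tool_pos: [0.5767, -0.1305, 0.0954]
tool_rot: [-3.142, -0.0, 1.783]
contact_force: [-1.5, 0.4, 1.8]
opening: 0.0281
```

```bash
python3 avg.py 6
```

```text
t 22.95 pos [ 576.764 -130.535   95.422] yaw 102.19 F [-1.265  0.662  2.65 ] M [0.089 0.273 0.163] e6 0.2556 | sd Fz 0.59 Mz 0.014 e6 0.1562
```

step_arm([
  [0,0,0,-0.006,-0.5],
  [0,0,0,-0.006,-0.5],
  [0,0,0,0,0],
])

```text
time: 23.25
tool_pos: [0.5768, -0.1306, 0.0951]
tool_rot: [3.142, 0.0, 1.703]
contact_force: [-0.8, 0.5, 3.4]
opening: 0.0279
```

```bash
python3 avg.py 6
```

```text
t 23.5 pos [ 576.785 -130.548   95.106] yaw 97.61 F [-1.28   0.969  3.695] M [0.121 0.347 0.167] e6 0.2517 | sd Fz 0.42 Mz 0.023 e6 0.1565
```

step_arm([
  [0,0,0,0.008,-0.5],
  [0,0,0,-0.006,-0.5],
  [0,0,0,0,0],
])

```text
time: 23.8
tool_pos: [0.5768, -0.1306, 0.0949]
tool_rot: [-3.141, -0.0, 1.623]
contact_force: [-0.5, -0.1, 0.5]
opening: 0.0287
```

```bash
python3 avg.py 6
```

```text
t 24.05 pos [ 576.765 -130.546   94.899] yaw 93.03 F [-0.809  0.782  0.963] M [0.087 0.218 0.189] e6 0.2833 | sd Fz 0.37 Mz 0.027 e6 0.1562
```

step_arm([
  [0,0,0,-0.006,-0.5],
  [0,0,0,-0.006,-0.5],
  [0,0,0,0,0],
])

```text
time: 24.35
tool_pos: [0.5767, -0.1306, 0.0946]
tool_rot: [-3.141, -0.0, 1.543]
contact_force: [-0.6, 0.0, 0.7]
opening: 0.0285
```

```bash
python3 avg.py 6
```

```text
t 24.6 pos [ 576.73  -130.549   94.643] yaw 88.45 F [-0.804  0.475  0.216] M [0.07  0.207 0.215] e6 0.3105 | sd Fz 0.74 Mz 0.022 e6 0.1561
```

step_arm([
  [0,0,0,-0.006,-0.5],
  [0,0,0,-0.006,-0.5],
  [0,0,0,0,0],
])

```text
time: 24.9
tool_pos: [0.5767, -0.1306, 0.0944]
tool_rot: [-3.141, 0.0, 1.463]
contact_force: [-0.9, -0.5, 0.5]
opening: 0.0282
```

```bash
python3 avg.py 6
```

```text
t 25.15 pos [ 576.724 -130.55    94.388] yaw 83.86 F [-0.999  0.46  -0.241] M [0.032 0.25  0.229] e6 0.3244 | sd Fz 0.64 Mz 0.035 e6 0.1557
```

The moment is up to 0.23 with little push. For the last stretch I'll squeeze harder so the block can't twist in the pads.

step_arm([
  [0,0,0,0,0],
  [0,0,0,0,0],
], squeeze=45)

```text
time: 25.35
tool_pos: [0.5767, -0.1305, 0.0943]
tool_rot: [-3.141, -0.0, 1.463]
contact_force: [-0.7, 1.2, -2.7]
opening: 0.028
```

```bash
python3 avg.py 6
```

```text
t 25.6 pos [ 576.724 -130.522   94.315] yaw 83.82 F [-0.453  0.885 -2.423] M [0.066 0.198 0.208] e6 0.1882 | sd Fz 0.42 Mz 0.022 e6 0.0016
```

step_arm([
  [0,0,0,-0.006,-0.5],
  [0,0,0,-0.006,-0.5],
  [0,0,0,0,0],
])

```text
time: 25.9
tool_pos: [0.5767, -0.1306, 0.0941]
tool_rot: [-3.141, 0.0, 1.383]
contact_force: [-1.0, 0.8, -2.1]
opening: 0.028
```

```bash
python3 avg.py 6
```

```text
t 26.15 pos [ 576.699 -130.54    94.142] yaw 79.27 F [-0.856  1.117 -1.815] M [0.113 0.328 0.264] e6 0.3650 | sd Fz 0.33 Mz 0.037 e6 0.1560
```

step_arm([
  [0,0,0,-0.006,-0.5],
  [0,0,0,-0.006,-0.5],
  [0,0,0,0,0],
])

```text
time: 26.45
tool_pos: [0.5767, -0.1306, 0.0939]
tool_rot: [-3.141, 0.0, 1.303]
contact_force: [-2.1, 0.4, -1.9]
opening: 0.0282
```

```bash
python3 avg.py 6
```

```text
t 26.7 pos [ 576.732 -130.56    93.856] yaw 74.69 F [-1.429  0.527 -1.307] M [0.078 0.385 0.287] e6 0.3771 | sd Fz 0.50 Mz 0.052 e6 0.1559
```

step_arm([
  [0,0,0,-0.006,-0.5],
  [0,0,0,-0.006,-0.5],
  [0,0,0,-0.006,-0.5],
  [0,0,0,0,0],
])

```text
time: 27.1
tool_pos: [0.5767, -0.1306, 0.0934]
tool_rot: [-3.142, 0.0, 1.183]
contact_force: [-1.5, 0.2, -1.9]
opening: 0.0279
```

```bash
python3 avg.py 6
```

```text
t 27.35 pos [ 576.765 -130.578   93.416] yaw 67.82 F [-1.615  1.023 -1.694] M [0.049 0.413 0.29 ] e6 0.3884 | sd Fz 0.37 Mz 0.021 e6 0.1562
```

That is about 47° past the nip on the wrist, or roughly 45° after the clamp's give. I'll let go and retreat upwards.

step_arm([
  [0.6,0,0,0,0],
  [0.6,0,0,0,0],
  [0.6,0,0,0,0],
  [0.6,0,0,0,0],
  [0.6,0,0,0,0],
  [0.6,0,0,0,0],
])

```text
time: 27.95
tool_pos: [0.5769, -0.1306, 0.0935]
tool_rot: [3.141, -0.0, 1.183]
contact_force: [0.8, -0.6, 0.1]
opening: 0.0555
```

step_arm([
  [0.6,0,0,0.4,0],
  [0.6,0,0,0.8,0],
  [0.6,0,0,1,0],
  [0.6,0,0,1,0],
  [0.6,0,0,1,0],
  [0.6,0,0,1,0],
  [0.6,-0.8,0.8,0.8,0],
  [0.6,-1,1,0,0],
  [0.6,-1,1,0,0],
  [0.6,-1,1,0,0],
  [0.6,-1,1,0,0],
  [0.6,0,0,0,0],
])

```text
time: 29.15
tool_pos: [0.4541, -0.0082, 0.2445]
tool_rot: [-3.141, -0.001, 1.185]
contact_force: [-0.8, -0.7, -0.1]
opening: 0.0549
```

```bash
python3 obs.py; python3 - <<'E'
from cell import vision
from h import *
ims=[]
for n,x,y in(("scene",242,206),("top",309,177)):
    D=vision.read_camera(n);pickle.dump(D,open(n+"9.pkl","wb"));d=D["pixels"]; ims.append(cv2.resize(d[y:y+100,x:x+100],(400,400),interpolation=cv2.INTER_CUBIC))
cv2.imwrite("pics/a9.png",np.hstack(ims))
E
```

```text
29.15 [ 0.4541 -0.0082  0.2445] [-179.9659   -0.0308   67.9122] F [-0.7784 -0.6732 -0.1012] M [-0.0708  0.0668  0.0448] q6 0.1978227822844133 e6 0.34894553013145924
```

View pics/a9.png

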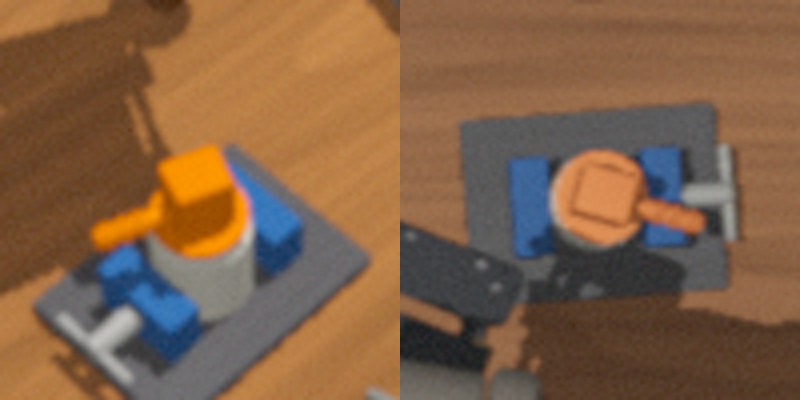

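The elbow stands upright in the port, free of the gripper, with its barb pointing right in the top crop (end at about (702,222)). I'll measure its angle and height.

```bash
python3 - <<'E'
from h import *
np.set_printoptions(precision=4,suppress=True)
t=pickle.load(open("top9.pkl","rb"))
p=lambda x,y,z:onz(t,(x-400)/4+309-.4,y/4+177-.4,z)
b=p(606,195,.110);f=p(600,197,.072);e=p(702,221,.083);print(b,f,e,np.degrees(np.arctan2(*(e-[.5767,-.1306,0])[1::-1])))
for n in("top","scene"):
    d=pickle.load(open(n+"9.pkl","rb"));h=cv2.cvtColor(d["pixels"],cv2.COLOR_BGR2HSV)
    m=(h[...,0]>5)&(h[...,0]<19)&(h[...,1]>140);P=np.array([dep(d,u,v) for v,u in zip(*np.nonzero(m))])
    r=P[:,:2]-[.5767,-.1306];R=np.hypot(*r.T)
    q=P[(R<.012)&(P[:,2]>.09)&(P[:,2]<.13)];print(n,len(q),"top z",np.median(q[:,2]))
    k=(R>.035)&(R<.06)&(P[:,2]>.06)&(P[:,2]<.11);a=np.degrees(np.arctan2(r[k,1],r[k,0]));print("barb yaw",k.sum(),np.median(a),a.std())
E
```

```text
[ 0.5763 -0.13    0.11  ] [ 0.5775 -0.1294  0.072 ] [ 0.5635 -0.1848  0.083 ] -103.66461080901205
top 97 top z 0.10831011317544603
barb yaw 48 -104.96814436056276 4.100748294481828
scene 92 top z 0.10976096345848663
barb yaw 70 -101.81476083555948 4.424526067364442
```

In the pictures the released elbow is at yaw ≈ -104°. The wrist said -112°, so it came back about 8° through clamp and pad give. That leaves it about 33–41° past the nip, which is in tolerance but on the low side. I'll add a small gentle nudge to centre it.

step_arm([
  [0.6,0.5,-0.5,0,0.4],
  [0.6,0.9,-0.9,0,0.6],
  [0.6,0.9,-0.9,0,0.55],
  [0.6,0.9,-0.9,0,0],
  [0.6,0.9,-0.9,0,0],
  [0.6,0.8,-0.8,0,0],
  [0.6,0,0,-0.8,0],
  [0.6,0,0,-0.8,0],
  [0.6,0,0,-0.8,0],
  [0.6,0,0,-0.8,0],
  [0.6,0,0,0,0],
  [0.6,0,0,0,0],
])

```text
time: 30.45
tool_pos: [0.5799, -0.134, 0.1636]
tool_rot: [3.141, 0.0, 1.306]
contact_force: [0.1, -0.3, 1.3]
opening: 0.0553
```

```bash
python3 obs.py
```

```text
30.45 [ 0.5799 -0.134   0.1636] [179.9925   0.0059  74.8302] F [ 0.1064 -0.314   1.2977] M [-0.1061  0.0741 -0.0321] q6 -0.09092026676430712 e6 -0.004895732563454658
```

Correcting by -3.1 mm in x and +3.4 mm in y, then down 69 mm.

step_arm([
  [0.6,-0.12,0.14,0,0],
  [0.6,0,0,-0.7,0],
  [0.6,0,0,-0.8,0],
  [0.6,0,0,-0.7,0],
  [0.6,0,0,-0.3,0],
  [0.6,0,0,-0.2,0],
  [0.6,0,0,0,0],
  [0.6,0,0,0,0],
])

```text
time: 31.25
tool_pos: [0.5769, -0.1297, 0.0969]
tool_rot: [3.14, 0.0, 1.307]
contact_force: [-0.5, -0.5, 0.3]
opening: 0.0552
```

```bash
python3 avg.py 4
```

```text
t 31.4 pos [ 576.82  -129.734   96.864] yaw 74.88 F [-0.053 -0.258 -0.061] M [-0.079  0.06  -0.039] e6 0.0001 | sd Fz 0.27 Mz 0.014 e6 0.0001
```

step_arm([
  [0.6,0,-0.035,-0.06,0],
  [0.6,0,0,0,0],
  [0,0,0,0,0],
  [0,0,0,0,0],
  [0,0,0,0,0],
  [0,0,0,0,0],
  [0,0,0,0,0],
  [0,0,0,0,0],
])

```text
time: 32.2
tool_pos: [0.5766, -0.1305, 0.0945]
tool_rot: [3.141, -0.0, 1.307]
contact_force: [1.2, 0.4, -0.8]
opening: 0.0273
```

```bash
python3 avg.py 6; python3 obs.py | head -c 0; python3 -c "
from cell import sensors;print(sensors.observe()['opening'])"
```

```text
t 32.45 pos [ 576.567 -130.468   94.481] yaw 74.88 F [ 2.373  0.147 -1.143] M [-0.087 -0.243  0.006] e6 0.0066 | sd Fz 0.39 Mz 0.021 e6 0.0001
0.027744654389511503Exception ignored on flushing sys.stdout:
BrokenPipeError: [Errno 32] Broken pipe
```

The moment is about 0 at yaw 74.9°, which confirms the image measurement. I'll turn to about 62.5° commanded, expecting the elbow to rest near 69–70°.

step_arm([
  [0,0,0,0,-0.45],
  [0,0,0,0,-0.45],
  [0,0,0,0,0],
])

```text
time: 32.75
tool_pos: [0.5765, -0.1304, 0.0945]
tool_rot: [3.141, 0.0, 1.235]
contact_force: [2.6, 0.4, -1.2]
opening: 0.0278
```

```bash
python3 avg.py 5
```

```text
t 32.95 pos [ 576.521 -130.447   94.488] yaw 70.80 F [ 2.457  0.245 -0.896] M [-0.072 -0.374  0.248] e6 0.3372 | sd Fz 0.37 Mz 0.016 e6 0.1467
```

step_arm([
  [0,0,0,-0.003,-0.45],
  [0,0,0,-0.005,-0.45],
  [0,0,0,0,0],
])

```text
time: 33.25
tool_pos: [0.5764, -0.1303, 0.0943]
tool_rot: [3.141, -0.0, 1.163]
contact_force: [2.5, 0.8, -0.6]
opening: 0.0281
```

```bash
python3 avg.py 5
```

```text
t 33.45 pos [ 576.415 -130.352   94.29 ] yaw 66.68 F [ 2.577  0.54  -0.559] M [ 0.08  -0.447  0.288] e6 0.3962 | sd Fz 0.14 Mz 0.018 e6 0.1459
```

step_arm([
  [0,0,0,-0.005,-0.5],
  [0,0,0,0,0],
])

```text
time: 33.65
tool_pos: [0.5763, -0.1303, 0.0941]
tool_rot: [3.142, -0.0, 1.123]
contact_force: [1.7, 1.4, -0.8]
opening: 0.0274
```

```bash
python3 avg.py 5
```

```text
t 33.85 pos [ 576.335 -130.357   94.133] yaw 64.38 F [ 2.711  1.446 -0.645] M [ 0.178 -0.415  0.296] e6 0.3955 | sd Fz 0.33 Mz 0.017 e6 0.1487
```

step_arm([
  [0.6,0,0,0,0],
  [0.6,0,0,0,0],
  [0.6,0,0,0,0],
  [0.6,0,0,0,0],
  [0.6,0,0,0,0],
  [0.6,0,0,0,0],
])

```text
time: 34.45
tool_pos: [0.5762, -0.1305, 0.0941]
tool_rot: [-3.142, 0.0, 1.123]
contact_force: [-0.0, -0.8, 0.1]
opening: 0.0548
```

step_arm([
  [0.6,0,0,0.4,0],
  [0.6,0,0,0.8,0],
  [0.6,0,0,1,0],
  [0.6,0,0,1,0],
  [0.6,0,0,1,0],
  [0.6,0,0,1,0],
  [0.6,-0.8,0.8,0.8,0],
  [0.6,-1,1,0,0],
  [0.6,-1,1,0,0],
  [0.6,-1,1,0,0],
  [0.6,-1,1,0,0],
  [0.6,0,0,0,0],
])

```text
time: 35.65
tool_pos: [0.4536, -0.0081, 0.2451]
tool_rot: [-3.141, -0.0, 1.125]
contact_force: [0.4, -0.7, 0.3]
opening: 0.0551
```

```bash
python3 obs.py; python3 - <<'E'
from cell import vision
from h import *
ims=[]
for n,x,y in(("scene",242,206),("top",309,177)):
    d=vision.read_camera(n)
    ims.append(cv2.resize(d["pixels"][y:y+100,x:x+100],(400,400),interpolation=cv2.INTER_CUBIC))
    h=cv2.cvtColor(d["pixels"],cv2.COLOR_BGR2HSV)
    m=(h[...,0]>5)&(h[...,0]<19)&(h[...,1]>140);P=np.array([dep(d,u,v) for v,u in zip(*np.nonzero(m))])
    r=P[:,:2]-[.5767,-.1306];R=np.hypot(*r.T)
    q=P[(R<.012)&(P[:,2]>.09)&(P[:,2]<.13)];print(n,"top z",np.median(q[:,2]),q.mean(0))
    k=(R>.035)&(R<.06)&(P[:,2]>.06)&(P[:,2]<.11);a=np.degrees(np.arctan2(r[k,1],r[k,0]));print("barb yaw",k.sum(),np.median(a),a.std())
cv2.imwrite("pics/b9.png",np.hstack(ims))
E
```

```text
35.65 [ 0.4536 -0.0081  0.2451] [-179.959    -0.0243   64.4744] F [ 0.4223 -0.7052  0.3426] M [-0.0762  0.1019  0.0398] q6 0.2578856106528086 e6 0.34909735433757305
scene top z 0.10942673938256114 [ 0.57706659 -0.1307498   0.10950893]
barb yaw 73 -107.57971395899196 4.629373106550443
top top z 0.10793265196916857 [ 0.57679134 -0.13038801  0.10788324]
barb yaw 46 -111.296031379492 4.204071016268275
```

View pics/b9.png

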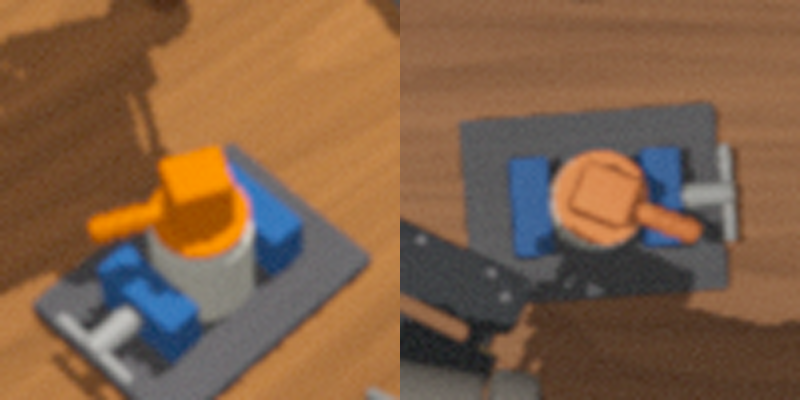

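The elbow is upright, seated and free, with yaw about -110° (it turned about 6° further). The gripper is clear of everything. Handing in.

```bash
python3 -c "
from cell import hand_in;print(hand_in())"
```

```text
the job is handed in; nothing more can be done
None
```

I lifted the orange elbow out of the rack, screwed it clockwise into the white port about 45° past the nip, let go and handed the job in. No verdict is reported, so the final tightness is my own estimate.

- **Nip:** The tip met the seal about 80° after the lugs landed, and the turning moment began to rise clearly around 90°. Two estimates of the nip disagreed by about 4°: tool yaw ≈116° from where the moment rose, and ≈112.5° from the thread height and play. I used ≈115°.
- **Correction:** After the first release the elbow rested about 7–8° short of the wrist angle, because the clamp and finger pads gave. That left it only about 33–41° past the nip, so I regripped, turned it about 5–6° further and let go again.
- **Last checks:** The elbow is upright, centred to within about 1 mm and free of the gripper, resting about 39–47° past the nip. I could not measure the seal force directly. The two cameras differ by about 4° on the final angle.
- **Force readings:** The last turning moment was about 0.29 N·m, slightly above the 0.1–0.25 rise described. The push down was about 8 N at landing and briefly about 6.5 N when the tip met the seal, which is over the 5 N limit while turning. I eased it to under 5 N before the moment rose.
- **Other items:** I saw no contact with the red plug or the other things on the bench, but I did not measure their positions again at the end.

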